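# Scrub under the tank cover and draw the long brush out

### The job

Take the long blue brush that lies in the steel parts-washing tank by its handle and, with its head under the tank's fixed cover, lift the head from the tank floor nearly up to the cover and bring it back down to the floor, twice. Then draw the brush out handle first, tilting it so that it slides diagonally out from under the cover through the open half without jamming hard against the tank, and finish while still holding it, motionless, with the whole brush a few centimetres clear above the rim and its middle over the open half of the tank. Leave everything else on the worktop where it is.

Things in the scene. Friction and masses are not known exactly. Their poses are not given: they have to be found in the camera images.
- tank: Fixed steel tank, outside 144 (x) x 308 (y) x 70 mm, walls and floor 4 mm: inside 136 x 300 mm, inner floor at z = 4 mm. Origin: centre of the underside; z up, y along its length. A fixed 4 mm cover closes the half y < 0 (underside z = 66 mm, top 70 mm, blue stripe on its edge at y = 0); the half y > 0 is the open mouth, rim at z = 70 mm. A drain plug sticks out 20 mm at the covered end.
- tank_mouth (a point): Centre of the tank's open mouth (136 x 150 mm) at rim height: 75 mm along +y and 70 mm above the tank's origin.
- brush: Loose brush, 240 mm long, about 90 g. Origin: mid-length on its axis; y runs along the axis from head to butt. Stiff black bristle head 24 mm thick (22 across x), y = -120 to -60 mm; blue flat-sided handle 13 mm wide (x), 16 mm high, to y = +100 mm; butt 20 wide, 24 high, 20 long. Lies level on head and butt on the tank floor, axis 12 mm above it, head under the cover, butt under the mouth.
- brush_head (a point): Tip of the brush's head: on the axis, 120 mm along -y from the brush's origin. The brush is longer than the mouth, also across its corners, so it comes out only tilted.
- brush_butt (a point): End of the brush's butt: on the axis, 120 mm along +y from the brush's origin.
- espresso_cup: Bystander: white espresso cup, 62 x 83 x 50 mm, loose; origin under its centre. Leave alone.
- oil_dropper: Bystander: small brown dropper bottle with black top, 33 x 34 x 102 mm, loose; origin under its centre. Leave alone.
- solenoid_valve: Bystander: black and brass solenoid valve, 46 x 48 x 58 mm, loose; origin under its centre. Leave alone.
- tape_roll: Bystander: roll of black tape lying flat, 58 x 56 x 19 mm, loose; origin under its centre. Leave alone.

How it is judged:
By the outcome, as a careful person would: the job done as asked, in the order asked, and still so for the second after the job is handed in, while the arm keeps its last pose, push and grip.
It also fails if it takes over 48 s, if anything falls off the work surface, if the arm or the gripper's body presses on something with over 40 N, if the wrist force passes 120 N, or if a joint passes its speed limit or range.

### The arm

A 6-joint arm with a two-finger parallel gripper is mounted at the origin on a cart in front of the work surface, level with it; the furniture and walls round the work are solid. World frame = base frame: x ahead of the robot, y to its left, z up, the work surface at z = 0. Lengths are in mm, angles in rad, forces in N, time in s.
With the tool pointing down it reaches from about 350 to 775 mm from the base axis. Payload 7.3 kg.
Tool frame: the origin (TCP) lies on the mounting face of the last link; the fingertips stand 178 mm ahead of it and the grasp point (between the pads) lies 159 mm ahead of it; z points along the fingers, y is the line along which they close (so a half turn about z gives the same grasp; the last joint's range is limited). The gripper opens to 92 mm and grips with 3 to 60 N. Pads are 19 mm wide; open, the fingers measure 130 mm over their backs; the gripper's body (75 mm by 190 mm) begins 47 mm behind the grasp point.
Start: joints at [-1.362, 0.342, 1.524, -0, 1.275, -0.146], TCP at [182.406, -492.296, 404.741] pointing down, gripper open.
Joint ranges: [-2.53, 2.53], [-0.77, 2.02], [0.04, 2.7], [-1, 4.14], [0.28, 2.66], [-3.11, 3.11]. Speed limits (rad/s): [2.57, 2.57, 3.14, 3.14, 3.14, 3.14].

### API

Orientations are given as [roll, pitch, yaw] about the fixed x, y, z axes, in that order (R = Rz(yaw) Ry(pitch) Rx(roll)).
In Python, from plant import bot gives the robot as it stands.
- The arm moves only by the tool shift_gripper, called after "Call:" by a JSON object that holds its "api" and its "payload", one argument or row to a line. Schema: {"type":"object","properties":{"rows":{"type":"array","items":{"type":"array","items":{"type":"array","items":{"type":"number"},"minItems":5,"maxItems":5},"minItems":1,"maxItems":5},"minItems":1,"maxItems":1},"only":{"type":"string"},"quiet":{"type":"boolean"},"lines":{"type":"string"}},"required":["rows"],"additionalProperties":false}. rows is a list that holds a single list of rows (three levels of brackets), with 1 to 5 rows, each of 5 numbers: the finger opening in mm, then dx, dy, dz in mm, then a turn about the tool's z in rad; each row is the pose to reach, as a shift and turn from the pose commanded when the call began, along the tool's axes at that moment; what a row does not reach only later rows make up. A row lasts 1/8 s, in which the tool goes at most 62.5 mm and 0.188 rad, less where a joint would pass 70% of its speed; a pose out of reach is approached as far as the arm can. The fingers move at their own pace and stop on an object; the grip force is fixed at half the most. Time passes only in rows, so rows that do not move let the fingers close. The tool returns the time, the measured TCP pose, the force, the opening and the grip force at its end. only (a regular expression) keeps the lines of the reply that match it, lines (a string "A,B") keeps lines A to B, and quiet returns only ok. Input that does not fit is refused with a message, and nothing moves.
- bot.get_obs(): the state, without advancing time (a new reading comes with each control period).
- bot.capture(name): name is "scene" or "top"; returns a dict with "color" (384x512x3 uint8, red, green, blue), "K" (3x3 intrinsics, pixels), "k1" (the pictures are not rectified: a ray, as slopes to the right and down, at radius r is drawn at 1 + k1 r^2 times it, then the intrinsics apply), "R" (3x3) and "t" (3): a world point X has camera coordinates R X + t. Camera axes: x right, y down, z forward; pixel columns grow to the right and rows downward; lengths in mm; the calibration is good to about 2 mm. A picture is of the moment at which its call begins. There is no depth.
- bot.close_job(): hands the job in; it is judged then, once.
The state is a dict: "time": time; "joint_positions": joint angles; "dq": joint speeds; "tau": joint torques, N m; "tool_pos": TCP position; "tcp_rot": TCP orientation; "contact_force": force on the tool from outside, world axes, zero at the start; "moment": the same for the moment, N m; "grip_width": finger opening in mm; "finger_force": force on a finger pad.
Only numpy, scipy, OpenCV 4.12 (cv2) and the standard library are available. Lean on these libraries where they do the work, as an engineer would, in place of code of your own. Each camera call takes 0.05 s, during which the arm holds its last target. There are 200 camera calls.

## Working session

There is one attempt and no reset: what is moved stays moved. The work goes in short steps, Python scripts to look and compute and a tool call to move; the robot and the scene stay as the last step left them, time stands still between calls to the robot, and variables do not carry over. Pictures are saved under pics/ and viewed, at most 12 in all, crops included, and the job is handed in when it is done.

```bash
ls; mkdir -p pics; python3 - <<'E'
from plant import bot
import cv2
o=bot.get_obs();print(o)
for n in("scene","top"):
    c=bot.capture(n);print(n,c["K"],c["k1"],c["R"],c["t"])
    cv2.imwrite(f"pics/{n}0.png",c["color"][:,:,::-1])
E
```

```text
pics
plant.py
{'time': 0.0, 'joint_positions': array([-1.36201117e+00,  3.42722519e-01,  1.52502954e+00,  8.55994281e-07,
        1.27540798e+00, -1.45992487e-01]), 'dq': array([ 0.0006268 , -0.00017247,  0.001056  , -0.00101726,  0.0008222 ,
       -0.00018013]), 'tau': array([ 1.38332409e-03, -4.31236446e+01, -2.44214112e+01,  7.18524749e-02,
        5.59692469e-02, -1.51735298e-04]), 'tool_pos': array([ 182.37075873, -492.15707299,  404.04048958]), 'tcp_rot': array([-3.14004207e+00, -2.28823189e-04,  3.54777213e-01]), 'contact_force': array([-0.05787498,  0.10501787, -0.51057307]), 'moment': array([0.03694823, 0.02169885, 0.02948282]), 'finger_force': 0.0, 'grip_width': 91.86457249819833}
scene [[405.07920064   0.         258.78084483]
 [  0.         405.07920064 191.40976049]
 [  0.           0.           1.        ]] 0.036286222457925135 [[-0.53887441 -0.84226932 -0.01402722]
 [-0.47500055  0.31756777 -0.82068581]
 [ 0.69569307 -0.43558364 -0.57120753]] [ 428.23719595  323.55570659 1050.33913029]
top [[394.05885444   0.         261.54168279]
 [  0.         394.05885444 193.32352234]
 [  0.           0.           1.        ]] -0.009248475714231551 [[ 0.01003011 -0.99987158  0.01249921]
 [-0.99212782 -0.01151127 -0.12469918]
 [ 0.12482705 -0.01115007 -0.99211586]] [  96.47981617  601.05244205 1025.5384238 ]
```

View pics/scene0.png

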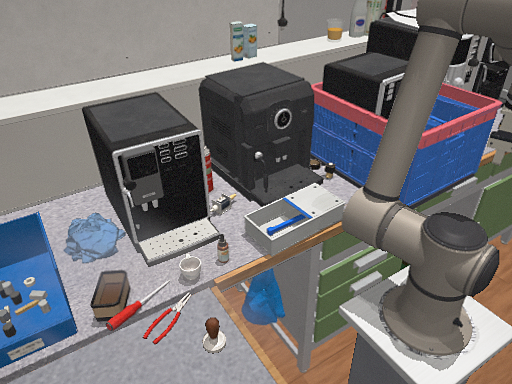

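View pics/top0.png

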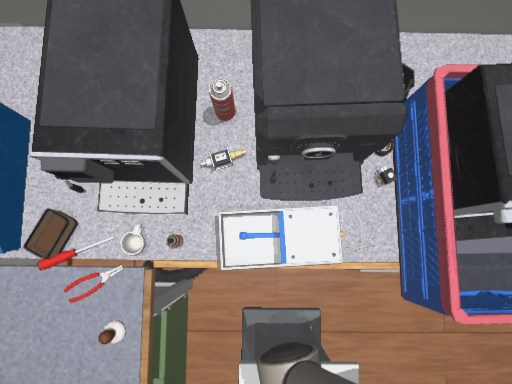

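The scene view shows the tank at about (245–345, 185–250), with the brush handle at (268–305, 213–233). In the top view the tank spans (218–341, 207–268), with the stripe at col ~282 and the handle at (240–280, 236). The mouth is on the left, which is world +y. I'll enlarge both.

```bash
python3 - <<'E'
import cv2
a=cv2.imread("pics/top0.png")[195:280,208:352];b=cv2.imread("pics/scene0.png")[178:258,236:352]
cv2.imwrite("pics/topc.png",cv2.resize(a,None,fx=5.5,fy=5.5,interpolation=cv2.INTER_CUBIC))
cv2.imwrite("pics/scenec.png",cv2.resize(b,None,fx=6.5,fy=6.5,interpolation=cv2.INTER_CUBIC))
E
```

```text
(no output)
```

View pics/topc.png

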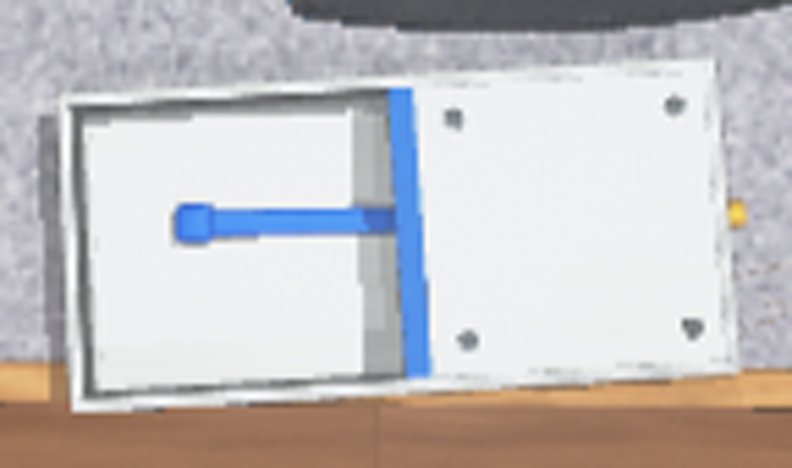

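View pics/scenec.png

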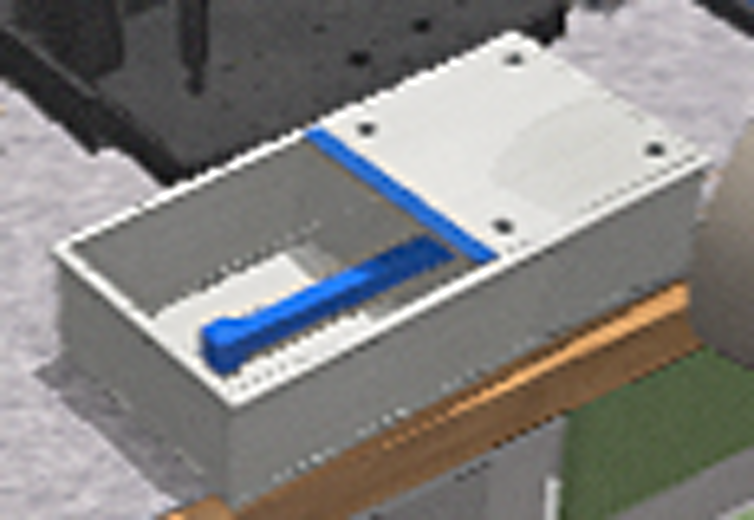

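```bash
cat > h.py <<'E'
from plant import bot
import numpy as np, cv2
def cal(n):
    c=bot.capture(n);return c["K"],np.array([c["k1"],0,0,0.]),c["R"],c["t"],c["color"]
def ray(c,p):
    n=cv2.undistortPoints(np.array([[p]],float),c[0],c[1])[0,0]
    d=c[2].T@np.r_[n,1];return -c[2].T@c[3],d/np.linalg.norm(d)
def tri(c1,p1,c2,p2):
    o1,d1=ray(c1,p1);o2,d2=ray(c2,p2)
    s=np.linalg.lstsq(np.c_[d1,-d2],o2-o1,rcond=None)[0]
    a,b=o1+s[0]*d1,o2+s[1]*d2
    return (a+b)/2,np.linalg.norm(a-b)
def atz(c,p,z):
    o,d=ray(c,p);return o+d*(z-o[2])/d[2]
def proj(c,X):
    return cv2.projectPoints(np.array([X],float),cv2.Rodrigues(c[2])[0],c[3],c[0],c[1])[0][0,0]
E
python3 - <<'E'
from h import *
np.set_printoptions(precision=1,suppress=True)
T=cal("top");S=cal("scene")
t=lambda u,v:(u/5.5+208-.4,v/5.5+195-.4); s=lambda u,v:(u/6.5+236-.4,v/6.5+178-.4)
P={}
for n,a,b in [("mouth+x",(60,97),(55,247)),("cov+x",(714,62),(517,33)),("cov-x",(738,372),(710,160)),("mouth-x",(72,410),(235,405)),
 ("stripe+x",(400,88),(312,130)),("stripe-x",(418,378),(490,258)),("buttend",(176,224),(212,336)),("buttjn",(213,222),(247,318)),("handle@cover",(365,220),(380,262))]:
    X,e=tri(T,t(*a),S,s(*b));P[n]=X;print(n,X,round(e,1),"top@70",atz(T,t(*a),70),"top@28",atz(T,t(*a),28),"scene@70",atz(S,s(*b),70),"sc28",atz(S,s(*b),28))
E
```

```text
mouth+x [545.2 214.6  67.3] 0.2 top@70 [545.1 214.4  70. ] top@28 [548.3 218.5  28. ] scene@70 [542.2 216.2  70. ] sc28 [588.7 190.   28. ]
cov+x [565.9 -94.6  68.2] 1.9 top@70 [565.1 -94.9  70. ] top@28 [ 569.1 -103.6   28. ] scene@70 [564.2 -91.9  70. ] sc28 [ 611.9 -134.2   28. ]
cov-x [ 420.9 -103.7   66.9] 2.9 top@70 [ 420.1 -104.2   70. ] top@28 [ 418.2 -113.2   28. ] scene@70 [418.6 -99.1  70. ] sc28 [ 458.6 -141.8   28. ]
mouth-x [399.8 205.8  67.5] 0.2 top@70 [399.9 205.5  70. ] top@28 [397.1 209.2  28. ] scene@70 [397.5 207.5  70. ] sc28 [436.5 180.9  28. ]
stripe+x [551.3  54.4  70.7] 0.8 top@70 [551.1  54.1  70. ] top@28 [554.6  51.6  28. ] scene@70 [552.3  54.2  70. ] sc28 [599.4  19.5  28. ]
stripe-x [416.2  45.3  71.4] 0.2 top@70 [416.   45.1  70. ] top@28 [413.9  42.3  28. ] scene@70 [417.5  44.2  70. ] sc28 [457.5   9.   28. ]
buttend [486.9 160.6  26. ] 0.2 top@70 [486.1 158.8  70. ] top@28 [486.9 160.6  28. ] scene@70 [443.5 189.4  70. ] sc28 [484.9 161.8  28. ]
buttjn [487.1 141.3  28.6] 3.2 top@70 [487.2 141.5  70. ] top@28 [488.  142.6  28. ] scene@70 [445.3 168.3  70. ] sc28 [486.7 139.6  28. ]
handle@cover [486.5  64.2  30.7] 10.7 top@70 [488.9  70.2  70. ] top@28 [489.8  68.4  28. ] scene@70 [444.5  90.5  70. ] sc28 [486.   57.8  28. ]
```

```bash
python3 - <<'E'
from h import *
np.set_printoptions(precision=1,suppress=True)
T=cal("top");S=cal("scene")
for n,a,b in [("box near",(452,320),(379,133)),("box far",(432,68),(312,85)),("tray corner",(260.5,199),(262,201)),("machine front top left",(253,103),(253,99)),]:
    print(n,*tri(T,a,S,b))
print("scene cam",-S[2].T@S[3],"top cam",-T[2].T@T[3])
o=bot.get_obs()
from scipy.spatial.transform import Rotation as Ro
yaw=1.601
Rn=Ro.from_euler("xyz",o["tcp_rot"]).as_matrix()
print(Rn.T@(np.array([488.5,115.5,330])-o["tool_pos"]),o["tcp_rot"][2]-yaw)
print(Rn.T@(np.array([360,-250,410])-o["tool_pos"]))
E
```

```text
box near [ 358.8 -203.9  340.4] 99.8319440244344
box far [ 827.4 -256.1  313. ] 20.69838252296129
tray corner [586.2 111.4  57.9] 13.632897519381354
machine front top left [706.6 103.1 386.8] 54.50630035319187
scene cam [-346.3  715.5  871.5] top cam [ 467.3  114.8 1091.2]
[ 498.2 -463.5   74.8] -1.2461896959780947
[ 250.7 -165.5   -5.4]
```

The measured rim height (67–71 mm), butt-top height (26–28 mm) and tank size all match the text. I'll raise the tool above the blue box first, then swing over to the tank.

Call:
{"api": "shift_gripper", "payload": {
  "rows": [
    [[60,0,0,-60,0],[60,0,0,-120,0],[60,43,-40,-130,-0.17],[60,86,-80,-130,-0.34],[60,129,-120,-130,-0.51]]
  ]
}}

```text
time: 0.92
tool_pos: [262.0, -333.3, 534.8]
tcp_rot: [3.141, -0.0, 0.87]
contact_force: [1.4, -0.5, 0.1]
grip_width: 60.1
finger_force: 0.0
```

```bash
cat >> h.py <<'E'
from scipy.spatial.transform import Rotation as Ro
def go(p,yaw=1.601):
    "tool-frame shift to bring the grasp point to p"
    o=bot.get_obs();R=Ro.from_euler("xyz",o["tcp_rot"]).as_matrix()
    print("shift",np.round(R.T@(np.array(p)+[0,0,159]-o["tool_pos"]),1),"turn",round(o["tcp_rot"][2]-yaw,3),"F",np.round(o["contact_force"],1))
E
python3 -c "
from h import *
go([488.5,115.5,160])"
```

```text
shift [ 489.  -116.7  215.8] turn -0.731 F [ 1.4 -0.5  0.1]
```

Call:
{"api": "shift_gripper", "payload": {
  "rows": [
    [[60,60,-14,0,-0.17],[60,120,-28,0,-0.34],[60,180,-42,0,-0.5],[60,240,-56,20,-0.65],[60,300,-70,40,-0.731]]
  ]
}}

```text
time: 1.55
tool_pos: [401.4, -63.1, 496.0]
tcp_rot: [3.14, 0.001, 1.599]
contact_force: [0.3, -0.6, 0.6]
grip_width: 60.1
finger_force: 0.0
```

```bash
python3 -c "
from h import *
go([488.5,115.5,160])"
```

```text
shift [176.2  91.8 177. ] turn -0.002 F [ 0.3 -0.6  0.6]
```

Call:
{"api": "shift_gripper", "payload": {
  "rows": [
    [[60,44,22,30,0],[60,88,44,60,0],[60,132,68,100,0],[60,176,92,140,0],[60,176,92,177,0]]
  ]
}}

```text
time: 2.17
tool_pos: [489.4, 115.7, 317.6]
tcp_rot: [3.141, -0.0, 1.599]
contact_force: [-0.3, -0.3, -0.5]
grip_width: 60.2
finger_force: 0.0
```

```bash
python3 - <<'E'
from h import *
go([488.5,115.5,26.5])
T=cal("top")[4];S=cal("scene")[4]
a=cv2.resize(T[170:290,190:350],(640,480),interpolation=2);b=cv2.resize(S[130:270,210:370],(640,560),interpolation=2)
cv2.imwrite("pics/a1.png",a[:,:,::-1]);cv2.imwrite("pics/b1.png",b[:,:,::-1])
E
```

```text
shift [ -0.2  -1.  132.1] turn -0.002 F [-0.3 -0.3 -0.5]
```

View pics/b1.png

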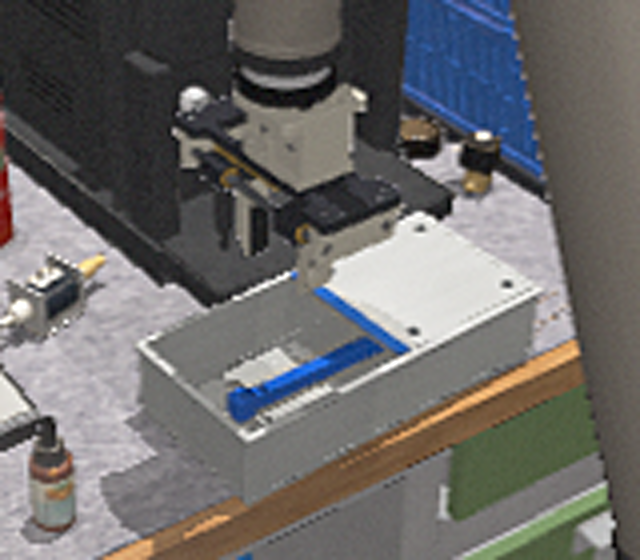

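The gripper hangs over the mouth at crop (310, 200), aligned across the handle, which runs from (240, 400) to (380, 350). The way down is clear.

Call:
{"api": "shift_gripper", "payload": {
  "rows": [
    [[60,0,-1,50,0],[60,0,-1,90,0],[60,0,-1,118,0],[60,0,-1,124,0],[60,0,-1,124,0]]
  ]
}}

```text
time: 2.9
tool_pos: [488.3, 112.8, 196.4]
tcp_rot: [3.14, 0.0, 1.595]
contact_force: [0.1, 0.2, 0.3]
grip_width: 60.1
finger_force: 0.0
```

Call:
{"api": "shift_gripper", "payload": {
  "rows": [
    [[60,0,0,5,0],[60,0,0,7,0],[60,0,0,7,0]]
  ]
}}

```text
time: 3.28
tool_pos: [487.7, 113.1, 188.4]
tcp_rot: [3.141, 0.0, 1.596]
contact_force: [-0.7, 0.2, -0.5]
grip_width: 60.1
finger_force: 0.0
```

```bash
python3 -c "
from h import *
go([488.5,115.5,26.5])"
```

```text
shift [2.4 0.9 2.9] turn -0.005 F [-0.7  0.2 -0.5]
```

Call:
{"api": "shift_gripper", "payload": {
  "rows": [
    [[60,1,0,2,0],[60,1,0,2,0],[0,1,0,2,0],[0,1,0,2,0],[0,1,0,2,0]]
  ]
}}

```text
time: 3.9
tool_pos: [487.5, 114.1, 185.9]
tcp_rot: [-3.141, 0.0, 1.596]
contact_force: [-0.0, 0.1, 0.3]
grip_width: 34.6
finger_force: 0.0
```

Call:
{"api": "shift_gripper", "payload": {
  "rows": [
    [[0,0,0,0,0],[0,0,0,0,0]]
  ]
}}

```text
time: 4.15
tool_pos: [487.6, 114.1, 186.0]
tcp_rot: [-3.141, 0.0, 1.596]
contact_force: [-0.1, 0.5, -0.4]
grip_width: 14.7
finger_force: 0.0
```

Call:
{"api": "shift_gripper", "payload": {
  "rows": [
    [[0,0,0,0,0],[0,0,0,0,0],[0,0,0,0,0]]
  ]
}}

```text
time: 4.53
tool_pos: [487.6, 114.1, 186.0]
tcp_rot: [-3.141, 0.0, 1.596]
contact_force: [0.3, 0.4, -0.6]
grip_width: 12.5
finger_force: 30.0
```

Call:
{"api": "shift_gripper", "payload": {
  "rows": [
    [[0,0,0,-6,0],[0,0,0,-12,0],[0,0,0,-12,0],[0,0,0,-12,0]]
  ]
}}

```text
time: 5.03
tool_pos: [487.6, 114.1, 198.2]
tcp_rot: [3.141, 0.0, 1.596]
contact_force: [-0.2, -0.0, -1.3]
grip_width: 12.4
finger_force: 30.0
```

```bash
python3 - <<'E'
from h import *
T=cal("top")[4];S=cal("scene")[4]
a=cv2.resize(T[190:280,200:350],(750,450),interpolation=2);b=cv2.resize(S[170:260,230:360],(780,540),interpolation=2)
cv2.imwrite("pics/a2.png",a[:,:,::-1]);cv2.imwrite("pics/b2.png",b[:,:,::-1])
E
```

```text
(no output)
```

View pics/b2.png

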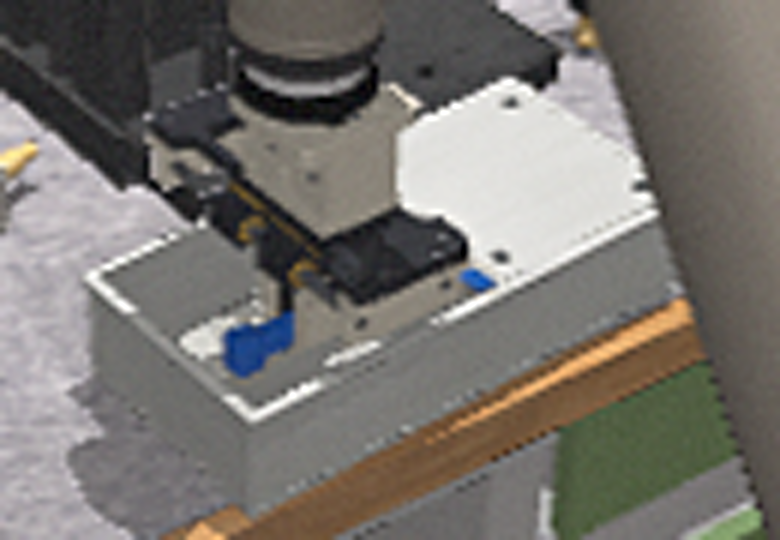

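The brush is held: opening 12.4 mm, grip force 30 N, and the butt is lifted off the floor at crop (250, 345). Next I'll raise it to 30 mm and average the force and moment, to check that the head came up too.

Call:
{"api": "shift_gripper", "payload": {
  "rows": [
    [[0,0,0,-6,0],[0,0,0,-12,0],[0,0,0,-18,0],[0,0,0,-18,0],[0,0,0,-18,0]]
  ]
}}

```text
time: 5.75
tool_pos: [487.6, 114.1, 216.1]
tcp_rot: [3.142, 0.0, 1.596]
contact_force: [-0.6, 0.4, -0.1]
grip_width: 12.6
finger_force: 30.0
```

```bash
python3 - <<'E'
from h import *
F=[];M=[]
for i in range(12):
    S=bot.capture("scene")["color"];o=bot.get_obs();F.append(o["contact_force"]);M.append(o["moment"])
print(np.mean(F,0),np.mean(M,0),np.std(F,0)/3.3,np.std(M,0)/3.3,o["tool_pos"])
b=cv2.resize(S[195:245,255:335],(800,500),interpolation=2)
T=bot.capture("top")["color"];a=cv2.resize(T[205:270,215:295],(738,600),interpolation=2)
cv2.imwrite("pics/b3.png",b[:,:,::-1]);cv2.imwrite("pics/a3.png",a[:,:,::-1])
E
```

```text
[ 0.16187817  0.01202522 -1.09810812] [ 0.07582669 -0.0902984  -0.00541262] [0.14616867 0.14593173 0.19586488] [0.0060253  0.01006998 0.00687738] [487.62514131 114.10225421 216.08329231]
```

View pics/b3.png

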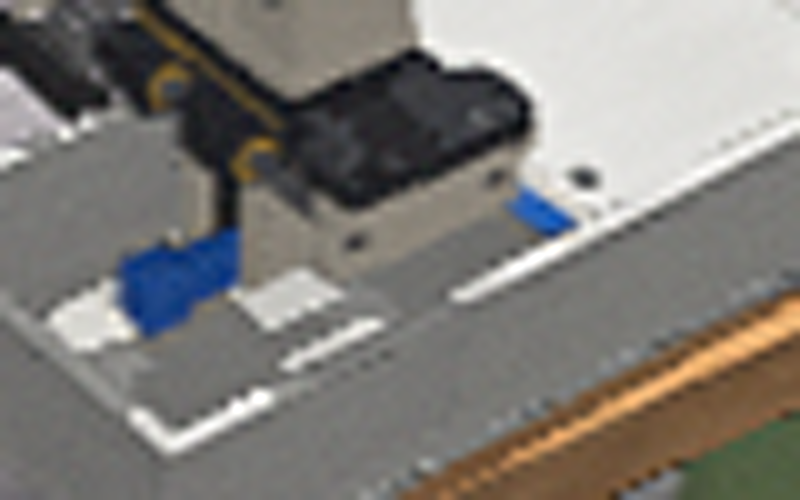

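The butt is at crop (120–240, 235–335), well above the floor. I'll compare its end corners with a level and a drooped prediction.

```bash
python3 - <<'E'
from h import *
S=cal("scene")
for deg in(0,5,9):
    a=np.radians(deg);u=np.array([-.03*np.cos(a),np.cos(a),np.sin(a)]);w=np.array([.03*np.sin(a),-np.sin(a),np.cos(a)]);v=np.array([1,.03,0])
    g=np.array([488.2,115.6,46.1]);e=g+45*u
    print(deg,[np.round((proj(S,e+sx*10*v+sz*12*w)-[255,195])*10+5) for sx,sz in((1,1),(-1,1),(-1,-1),(1,-1))])
E
```

```text
0 [array([119., 254.]), array([155., 287.]), array([155., 345.]), array([119., 312.])]
5 [array([122., 243.]), array([158., 276.]), array([153., 337.]), array([117., 304.])]
9 [array([125., 235.]), array([161., 267.]), array([152., 329.]), array([115., 297.])]
```

It matches the level prediction, so the grip holds the brush rigid. I'll finish the first lift to about a 4 mm gap, come down, and repeat.

Call:
{"api": "shift_gripper", "payload": {
  "rows": [
    [[0,0,0,-4,0],[0,0,0,-4,0],[0,0,0,-4,0]]
  ]
}}

```text
time: 6.82
tool_pos: [487.6, 114.1, 220.2]
tcp_rot: [3.141, 0.0, 1.596]
contact_force: [0.1, 0.0, -0.7]
grip_width: 12.4
finger_force: 30.0
```

Call:
{"api": "shift_gripper", "payload": {
  "rows": [
    [[0,0,0,12,0],[0,0,0,24,0],[0,0,0,32,0],[0,0,0,34,0],[0,0,0,34.3,0]]
  ]
}}

```text
time: 7.45
tool_pos: [487.2, 114.1, 186.0]
tcp_rot: [-3.14, 0.0, 1.596]
contact_force: [-3.4, -1.0, 10.4]
grip_width: 12.9
finger_force: 30.0
```

Call:
{"api": "shift_gripper", "payload": {
  "rows": [
    [[0,0,0,0,0],[0,0,0,0,0],[0,0,0,0,0]]
  ]
}}

```text
time: 7.82
tool_pos: [487.2, 114.1, 186.0]
tcp_rot: [-3.14, 0.0, 1.596]
contact_force: [-4.1, -0.6, 8.2]
grip_width: 12.8
finger_force: 30.0
```

Call:
{"api": "shift_gripper", "payload": {
  "rows": [
    [[0,0,0,-12,0],[0,0,0,-24,0],[0,0,0,-32,0],[0,0,0,-34.5,0],[0,0,0,-34.5,0]]
  ]
}}

```text
time: 8.45
tool_pos: [487.6, 114.1, 220.4]
tcp_rot: [3.141, 0.0, 1.596]
contact_force: [0.5, -0.1, -1.8]
grip_width: 12.8
finger_force: 30.0
```

Call:
{"api": "shift_gripper", "payload": {
  "rows": [
    [[0,0,0,0,0],[0,0,0,0,0],[0,0,0,0,0]]
  ]
}}

```text
time: 8.82
tool_pos: [487.6, 114.1, 220.1]
tcp_rot: [-3.141, 0.0, 1.596]
contact_force: [0.1, 1.4, -1.6]
grip_width: 12.8
finger_force: 30.0
```

Call:
{"api": "shift_gripper", "payload": {
  "rows": [
    [[0,0,0,12,0],[0,0,0,24,0],[0,0,0,32,0],[0,0,0,34,0],[0,0,0,34.7,0]]
  ]
}}

```text
time: 9.45
tool_pos: [487.2, 114.1, 186.0]
tcp_rot: [-3.14, 0.0, 1.596]
contact_force: [-4.8, -1.0, 15.0]
grip_width: 12.5
finger_force: 30.0
```

Call:
{"api": "shift_gripper", "payload": {
  "rows": [
    [[0,0,0,0,0],[0,0,0,0,0],[0,0,0,0,0]]
  ]
}}

```text
time: 9.82
tool_pos: [487.1, 114.1, 186.0]
tcp_rot: [-3.14, 0.0, 1.596]
contact_force: [-3.5, -1.5, 8.8]
grip_width: 12.4
finger_force: 30.0
```

Both cycles are done, each ending with light floor contact of about 8 N. Next I'll lift a little and slide the brush 35 mm toward the mouth end.

Call:
{"api": "shift_gripper", "payload": {
  "rows": [
    [[0,0,0,-9,0],[0,0,0,-18,0],[0,12,0,-18,0],[0,25,0,-18,0],[0,35,0,-18,0]]
  ]
}}

```text
time: 10.45
tool_pos: [486.5, 150.3, 203.3]
tcp_rot: [-3.141, 0.0, 1.597]
contact_force: [-0.7, 0.8, -1.9]
grip_width: 12.5
finger_force: 30.0
```

Call:
{"api": "shift_gripper", "payload": {
  "rows": [
    [[0,0,0,-8,0],[0,0,0,-16,0],[0,0,0,-20,0],[0,0,0,-23,0],[0,0,0,-26,0]]
  ]
}}

```text
time: 11.08
tool_pos: [486.8, 148.9, 229.7]
tcp_rot: [3.142, -0.0, 1.595]
contact_force: [0.6, 0.3, -2.6]
grip_width: 12.9
finger_force: 30.0
```

Call:
{"api": "shift_gripper", "payload": {
  "rows": [
    [[0,0,0,-4,0],[0,0,0,-8,0],[0,0,0,-12,0],[0,0,0,-16,0],[0,0,0,-20,0]]
  ]
}}

```text
time: 11.7
tool_pos: [486.6, 149.1, 249.8]
tcp_rot: [-3.141, 0.0, 1.596]
contact_force: [-0.7, -0.5, -3.2]
grip_width: 12.3
finger_force: 30.0
```

```bash
python3 - <<'E'
from h import *
T=bot.capture("top")["color"];S=bot.capture("scene")["color"]
a=cv2.resize(T[190:280,200:340],(700,450),interpolation=2);b=cv2.resize(S[160:260,225:345],(600,500),interpolation=2)
cv2.imwrite("pics/a4.png",a[:,:,::-1]);cv2.imwrite("pics/b4.png",b[:,:,::-1])
E
```

```text
(no output)
```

View pics/b4.png

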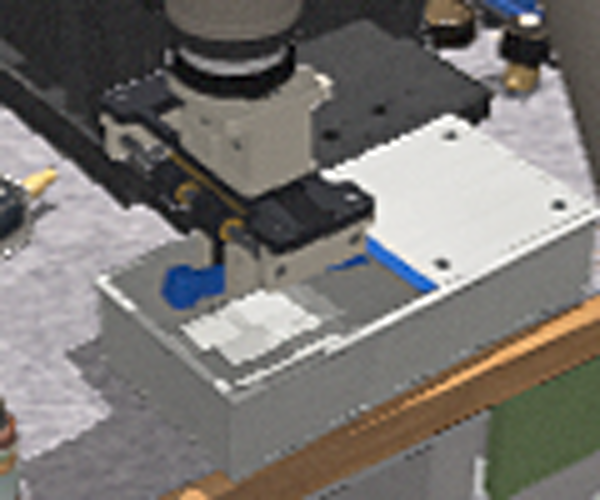

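The brush is tilting butt-up against the cover edge with only 2–3 N; the butt is at crop (195, 285), near rim height. I'll steepen it a bit, back off from the edge, then draw it along its axis.

Call:
{"api": "shift_gripper", "payload": {
  "rows": [
    [[0,0,0,-4,0],[0,0,0,-8,0],[0,0,0,-13,0],[0,6,0,-13,0],[0,12,0,-13,0]]
  ]
}}

```text
time: 12.42
tool_pos: [486.5, 161.6, 262.8]
tcp_rot: [3.141, -0.0, 1.596]
contact_force: [-0.8, -0.5, -1.0]
grip_width: 12.5
finger_force: 30.0
```

Call:
{"api": "shift_gripper", "payload": {
  "rows": [
    [[0,10,0,-4,0],[0,20,0,-8,0],[0,20,0,-8,0]]
  ]
}}

```text
time: 12.8
tool_pos: [485.9, 182.1, 270.9]
tcp_rot: [3.141, -0.0, 1.597]
contact_force: [-0.5, 0.4, -1.8]
grip_width: 12.5
finger_force: 30.0
```

```bash
python3 - <<'E'
from h import *
T=bot.capture("top")["color"];S=bot.capture("scene")["color"]
b=cv2.resize(S[150:260,225:345],(600,550),interpolation=2)
cv2.imwrite("pics/b5.png",b[:,:,::-1])
E
```

```text
(no output)
```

View pics/b5.png

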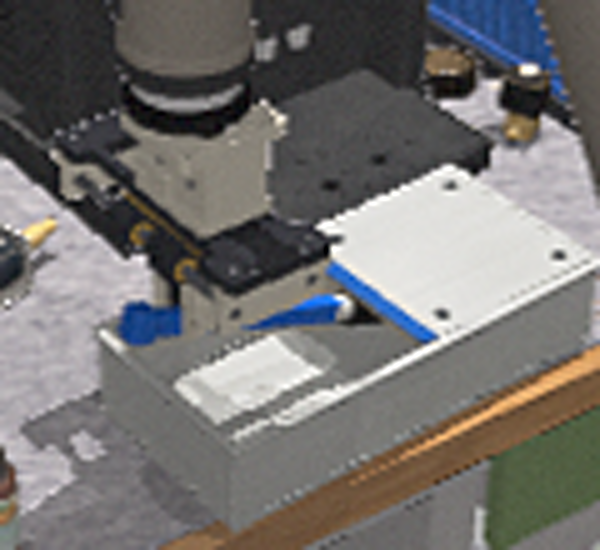

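The handle is tilted and the head's start (light/black, crop (345, 310)) is emerging under the stripe, with no contact load. The butt clears the end wall, so I'll keep drawing along the axis.

Call:
{"api": "shift_gripper", "payload": {
  "rows": [
    [[0,12,0,-4,0],[0,24,0,-8,0],[0,36,0,-13,0],[0,36,0,-13,0]]
  ]
}}

```text
time: 13.4
tool_pos: [485.0, 218.2, 284.1]
tcp_rot: [3.14, -0.0, 1.597]
contact_force: [0.2, 0.5, -1.0]
grip_width: 12.8
finger_force: 30.0
```

Call:
{"api": "shift_gripper", "payload": {
  "rows": [
    [[0,13,0,-5,0],[0,26,0,-10,0],[0,40,0,-16,0],[0,40,0,-16,0]]
  ]
}}

```text
time: 13.9
tool_pos: [484.1, 258.3, 300.3]
tcp_rot: [3.14, -0.0, 1.597]
contact_force: [-0.1, -0.1, -0.1]
grip_width: 12.7
finger_force: 30.0
```

```bash
python3 - <<'E'
from h import *
T=bot.capture("top")["color"];S=bot.capture("scene")["color"]
b=cv2.resize(S[140:250,205:325],(600,550),interpolation=2)
cv2.imwrite("pics/b6.png",b[:,:,::-1])
E
```

```text
(no output)
```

View pics/b6.png

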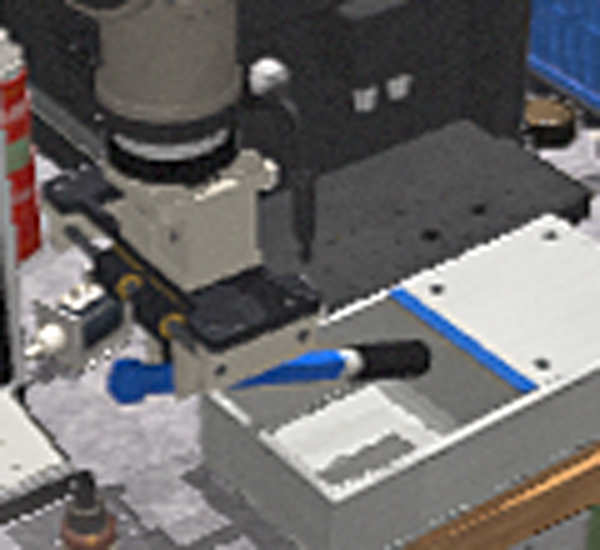

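```bash
python3 - <<'E'
from h import *
T=cal("top");S=cal("scene")
print(tri(T,(274,157),S,(258,155)))
E
```

```text
(array([668.27720892,  78.22208121, 187.90855561]), np.float64(4.51218403472747))
```

Call:
{"api": "shift_gripper", "payload": {
  "rows": [
    [[0,0,0,-12,0],[0,0,0,-28,0],[0,0,0,-44,0],[0,0,0,-60,0],[0,0,0,-68,0]]
  ]
}}

```text
time: 14.72
tool_pos: [484.2, 256.9, 369.1]
tcp_rot: [3.14, -0.001, 1.595]
contact_force: [-0.5, -0.3, -1.9]
grip_width: 12.7
finger_force: 30.0
```

Call:
{"api": "shift_gripper", "payload": {
  "rows": [
    [[0,-10,-1,0,0],[0,-25,-2,0,0],[0,-40,-4,0,0],[0,-50,-5,0,0],[0,-54,-5,0,0]]
  ]
}}

```text
time: 15.35
tool_pos: [480.4, 202.0, 367.5]
tcp_rot: [-3.141, 0.0, 1.595]
contact_force: [0.1, -0.2, -0.7]
grip_width: 12.5
finger_force: 30.0
```

Call:
{"api": "shift_gripper", "payload": {
  "rows": [
    [[0,0,0,0,0],[0,0,0,0,0],[0,0,0,0,0],[0,0,0,0,0]]
  ]
}}

```text
time: 15.85
tool_pos: [480.3, 203.2, 367.5]
tcp_rot: [-3.142, 0.0, 1.596]
contact_force: [0.4, 0.9, -1.6]
grip_width: 12.5
finger_force: 30.0
```

```bash
python3 - <<'E'
from h import *
T=bot.capture("top")["color"];S=bot.capture("scene")["color"]
a=cv2.resize(T[180:280,170:350],(720,400),interpolation=2);b=cv2.resize(S[140:250,205:345],(720,566),interpolation=2)
cv2.imwrite("pics/f.png",b[:,:,::-1]);cv2.imwrite("pics/ft.png",a[:,:,::-1])
E
```

```text
(no output)
```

View pics/f.png

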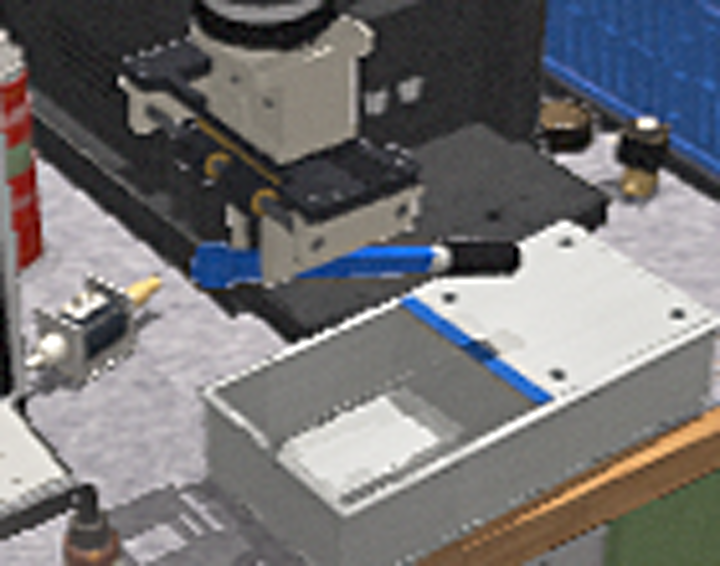

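The brush hangs free above the rim, butt at crop (195, 265) and head tip at (518, 258). I'll check the heights by intersecting those rays with the brush's vertical plane.

```bash
python3 - <<'E'
from h import *
S=cal("scene")
P=[]
for p in((518/5.143+204.6,258/5.143+139.6),(197/5.143+204.6,265/5.143+139.6)):
    o,d=ray(S,p);x=o+d*(482-o[0])/d[0];P.append(x);print(x,"tank y",x[1]-55.2)
print(np.linalg.norm(P[0]-P[1]),sum(P)/2)
E
```

```text
[482.          20.27321031 129.56245426] tank y -34.926789694265224
[482.         250.24522142 213.09405676] tank y 195.0452214240488
244.67254548324553 [482.         135.25921586 171.32825551]
```

Call:
{"api": "shift_gripper", "payload": {
  "rows": [
    [[0,0,0,5,0],[0,0,0,8,0],[0,0,0,8,0],[0,0,0,8,0],[0,0,0,8,0]]
  ]
}}

```text
time: 16.62
tool_pos: [480.4, 203.0, 359.7]
tcp_rot: [3.141, 0.0, 1.596]
contact_force: [-0.2, -0.1, -1.3]
grip_width: 12.8
finger_force: 30.0
```

```bash
python3 -c "
from plant import bot
print(abs(bot.get_obs()['dq']).max()); print(bot.close_job())"
```

```text
0.0023894127919113772
the job is handed in; nothing more can be done
None
```

The job is handed in at about 16.6 s: the brush head was lifted to the cover and back to the floor twice, then drawn out tilted. It ended held still, about 4 cm above the rim, with its middle over the open half. Wrist force in the printed readings never exceeded about 16 N, and no verdict was returned.

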